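Turn the culture dish over against the tray edge

ROBOT

A 6-joint arm with a two-finger parallel gripper is mounted at the origin on a cart in front of the work surface, level with it; the furniture and walls round the work are solid. World frame = base frame: x ahead of the robot, y to its left, z up, the work surface at z = 0. Lengths are in m, angles in rad, forces in N, time in s.
With the tool pointing down it reaches from about 0.325 to 0.775 m from the base axis. Payload 5.5 kg.
Tool frame: the origin (TCP) lies on the centre line of the jaws, within the pads' length; the fingertips stand 25 mm ahead of it and the grasp point (between the pads) lies 6 mm ahead of it (env.tips_ahead is the distance from the TCP to the fingertips, in m); z points along the fingers, y is the line along which they close (so a half turn about z gives the same grasp; the last joint's range is limited). The gripper opens to 85 mm and grips with 20 to 120 N. Pads are 22 mm wide; open, the fingers measure 114 mm over their backs; the gripper's body (76 mm by 85 mm) begins 54 mm behind the grasp point. The pads swing forward as they close: fully open they stand 13 mm farther back than shut.
Start: joints at [-1.159, 0.091, 1.231, -0, 1.82, -0.057], TCP at [0.271, -0.535, 0.218] pointing down, gripper open.
Joint ranges: [-2.87, 2.87], [-0.86, 2.18], [0.17, 2.46], [-1.51, 4.65], [0.06, 2.69], [-2.65, 2.65]. Speed limits (rad/s): [2.57, 2.57, 3.01, 3.14, 3.14, 3.14].

INTERFACE

Orientations are given as a unit quaternion [x, y, z, w].
In Python, from rig import status, optics, job, env gives the robot as it stands.
- The arm moves only by the tool step_arm, never from a script. Its arguments are lists of equal length, an entry for each row: "travel": the shift along the tool's x, y, z as a fraction of full scale, a list of three; "twist": the turn about the tool's z as a fraction of full scale; "hand": the gripper's target within -1 to 1 (shut at 1, half-way at 0, fully open at -1). In form: {"travel": [[x, y, z], ...], "twist": [twist, ...], "hand": [hand, ...]}. A call has exactly 5 rows; each row shifts and turns the commanded pose from where the row before left it, along the tool's axes as they then stand; what a row does not reach is not made up. Full scale, the value 1, is 60 cm for a shift and 8 degrees for a turn. A row lasts 1/8 s, in which the tool goes at most 62.5 mm and 10.7 degrees, less where a joint would pass 70% of its speed; a pose out of reach is approached as far as the arm can. A call with a number of a shift or a turn outside -1 to 1 is refused whole. A call with a gripper value outside its range is refused whole. The fingers move at their own pace and stop on an object; the grip force is fixed at half the most. Time passes only in rows, so rows that do not move let the fingers close, or fill a call up. It gives the time, the measured TCP pose, the force, the opening and the grip force at its end, in the units of the state.
- status.get_state(): the state, without advancing time (a new reading comes with each control period).
- optics.grab_frame(name): name is "side" or "top" or "wrist"; returns a dict with "frame" (480x640x3 uint8, red, green, blue), "fx", "fy", "cx", "cy" (pixels), "position" and "attitude" of the camera in the world. Camera axes: x right, y down, z forward; pixel columns grow to the right and rows downward; lengths in m; the calibration is good to about 2 mm. A picture is of the moment at which its call begins. There is no depth.
- job.finish_job(): hands the job in; it is judged then, once.
The state is a dict: "clock": time; "joint_pos": joint angles; "qvel": joint speeds; "joint_efforts": joint torques, N m; "ee_pos": TCP position; "orientation": TCP orientation; "force": force on the tool from outside, world axes, zero at the start; "moment": the same for the moment, N m; "finger_gap": finger opening in m; "grip_force": force on a finger pad.
Only numpy, scipy, OpenCV 4.12 (cv2) and the standard library are available. Lean on these libraries where they do the work, as an engineer would, in place of code of your own. Each camera call takes 0.05 s, during which the arm holds its last target. There are 200 camera calls.

TASK

Turn the small culture dish upside down for the incubator without gripping it: push it along the bench with the fingertips against the front edge of the low tray, keep pushing its near side up until it stands on edge and tips over, lid down, onto the tray, and then push it back until it touches the rail. Never pinch it or pick it up, keep it clear of the dish already turned, and do not disturb the vials, the tube, the marker or the forceps.

Things in the scene. Friction and masses are not known exactly. Their poses are not given: they have to be found in the camera images.
- dish: the dish to turn: closed, round, clear plastic with pink medium, 62 mm across the lid, 14.5 mm thick, about 30 g, on the bench before the tray. Origin at the centre of its underside; its z axis is up now, down when turned. The lid stays on; its rim begins 3.5 mm above the underside. A fingertip pressing the near rim towards the tray's edge drags that rim up by friction as it rises; the far rim then pivots.
- dish_middle (a point): the middle of the dish, on its axis, 7 mm above its underside
- tray: fixed aluminium tray, 100 deep (x) by 300 mm wide (y), its flat top 10 mm above the bench; 26 mm high rail along the back, low end plates. Origin at the centre of its underside; x points from front edge to rail, z up. Front edge (upright face 10 mm high, down to the bench) at x = -50 mm, front face of the rail at x = +40 mm. A like dish, already turned and fixed, stands on it at x = 7, y = 108 mm.
- vial_a: a standing vial with a white cap, 15 mm in diameter, 31 mm high; origin at the centre of its underside; leave alone
- vial_b: a standing vial with a red cap, 15 mm in diameter, 31 mm high; origin at the centre of its underside; leave alone
- tube: a lying tube, 19 x 107 x 20 mm, long along its y axis, origin at the centre of its underside; leave alone
- marker: a lying marker pen, 13 x 133 x 13 mm, long along its y axis, origin at the centre of its underside; leave alone
- forceps: lying forceps, 15 x 130 x 8 mm, long along their y axis, origin at the centre of their underside; leave alone

How it is judged:
On the way, in this order (a step that is already met when the one before it is completed fails the run):
1. the dish, flat on the bench, is pushed against the front edge of the tray (contact force between dish and tray above 0.2 N and angle between dish's own z axis and vertical below 0.3 rad and height (world z) of dish_middle below 0.016 m and x of dish_middle in the frame of tray below -0.07 m), for 0.05 s.
2. the dish is tipped up against the front edge of the tray (angle between dish's own z axis and vertical between 0.8 and 2 rad and x of dish_middle in the frame of tray between -0.09 and -0.03 m), for 0.05 s.
3. the dish lies upside down on the tray (angle between dish's own z axis and vertical above 2.95 rad and z of dish_middle in the frame of tray below 0.023 m), for 0.05 s.
At the end, for the whole second after the job is handed in: the dish lies still, upside down (within 5 degrees) and flat on the tray, its rim within 6 mm of the rail, clear of the dish already turned (angle between dish's own z axis and vertical above 3.05 rad and x of dish_middle in the frame of tray between 0.003 and 0.014 m and y of dish_middle in the frame of tray between -0.114 and 0.045 m and z of dish_middle in the frame of tray between 0.012 and 0.02 m and linear speed of dish below 0.01 m/s); the robot touches nothing.
It fails at once if the dish is picked up flat (angle between dish's own z axis and vertical below 0.3 rad and height (world z) of dish_middle above 0.03 m).
It fails at once if the dish is lifted: its middle rises more than 58 mm above the bench (height (world z) of dish_middle above 0.058 m).
It fails at once if the dish is pinched: the middle between the finger pads is within 12 mm of the dish's middle while the fingers press on it (distance between the grasp point and dish_middle below 0.012 m and contact force between the fingers and dish above 0.3 N).
It fails at once if a vial is moved or knocked over (distance of any of vial_a, vial_b from where it was at the start of the episode above 0.015 m or angle between any of vial_a, vial_b's own z axis and vertical above 0.5 rad).
It fails at once if the tube, the marker or the forceps are moved (distance of any of tube, marker, forceps from where it was at the start of the episode above 0.025 m).
It also fails if it takes over 48 s, if anything falls off the work surface, if the arm or the gripper's body presses on something with over 40 N, if the wrist force passes 120 N, or if a joint passes its speed limit or range.

## Working session

There is one attempt and no reset: what is moved stays moved. The work goes in short steps, Python scripts to look and compute and a tool call to move; the robot and the scene stay as the last step left them, time stands still between calls to the robot, and variables do not carry over. Pictures are saved under pics/ and viewed, at most 10 in all, crops included, and the job is handed in when it is done.

Besides the shell and the picture viewer there is one more tool, called by a JSON object that holds its "name" and its "arguments". step_arm: Moves the arm, as the interface text tells. Shift numbers are shares of 60 cm and turn numbers shares of 8 degrees, none past 1 either way. Its arguments: {"type":"object","properties":{"travel":{"type":"array"},"twist":{"type":"array"},"hand":{"type":"array"}},"required":["travel","twist","hand"]}

```bash
mkdir -p pics
python3 - <<'E'
from rig import status, optics, job, env
import cv2,numpy as np
s=status.get_state();print(s['clock'],s['ee_pos'],s['orientation'],s['finger_gap'],env.tips_ahead)
ims=[]
for n in("top","side"):
    f=optics.grab_frame(n);print(n,f['fx'],f['fy'],f['cx'],f['cy'],f['position'],f['attitude'])
    cv2.imwrite(f'pics/{n}0.png',f['frame'][:,:,::-1])
E
```

```text
0.0 [ 0.27095211 -0.53496935  0.21641281] [ 9.72653474e-01  2.32258854e-01 -1.82878182e-04 -1.00533946e-03] 0.08561392957214538 0.025
top 468.7742171852159 468.7742171852159 321.494192915907 244.5005321257953 [ 0.40714661 -0.07148746  1.3338195 ] [-0.70415412  0.70915158 -0.01823949  0.03063205]
side 559.2532901913938 559.2532901913938 312.01162432235776 239.71944129453078 [ 0.41432888 -1.03455309  0.77409967] [ 0.89445723 -0.02913068  0.02495267 -0.44550536]
```

View pics/top0.png

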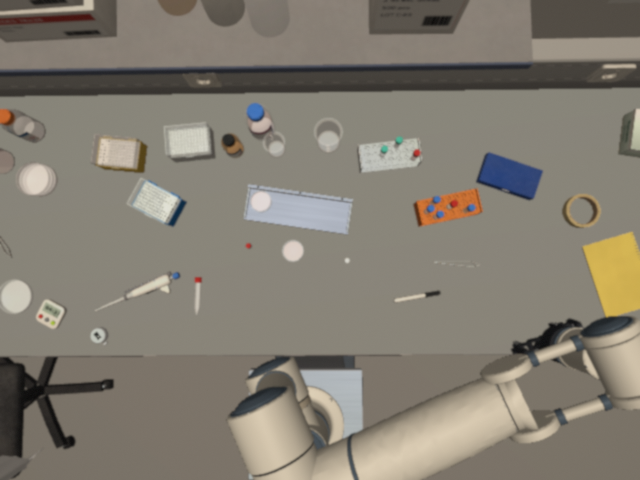

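View pics/side0.png

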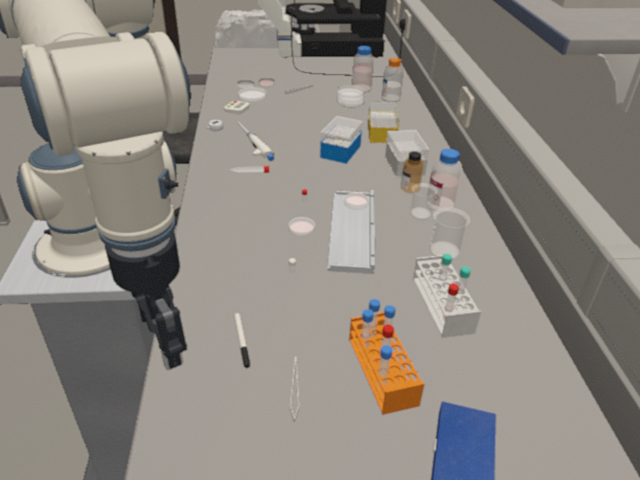

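The top view shows the dish at about (293,251), the tray with corners from (247,187) to (350,232), the red vial at (249,245) and the white vial at (347,260). The turned dish is at (261,201). Next I'll measure these more closely.

```bash
cat > h.py <<'E'
import numpy as np,cv2
from scipy.spatial.transform import Rotation as R
from rig import status, optics, job, env
def ray(f,u,v,z):
    d=R.from_quat(f['attitude']).apply([(u-f['cx'])/f['fx'],(v-f['cy'])/f['fy'],1]);p=np.array(f['position'])
    return p+d*(z-p[2])/d[2]
def proj(f,P):
    c=R.from_quat(f['attitude']).inv().apply(np.atleast_2d(P)-f['position'])
    return np.c_[f['fx']*c[:,0]/c[:,2]+f['cx'],f['fy']*c[:,1]/c[:,2]+f['cy']]
E
python3 - <<'E'
from h import *
f=optics.grab_frame('top');im=f['frame']
hsv=cv2.cvtColor(im,cv2.COLOR_RGB2HSV)
def comps(m,x0,x1,y0,y1,z,name):
    k=np.zeros_like(m);k[y0:y1,x0:x1]=m[y0:y1,x0:x1]
    n,l,st,c=cv2.connectedComponentsWithStats(k)
    i=1+np.argmax(st[1:,4]);cnt=cv2.findContours((l==i).astype(np.uint8),0,1)[0][0]
    print(name,c[i],st[i],ray(f,*c[i],z).round(4),[ray(f,*b,z).round(4)[:2].tolist() for b in cv2.boxPoints(cv2.minAreaRect(cnt))])
H,S,V=hsv[...,0].astype(int),hsv[...,1].astype(int),hsv[...,2].astype(int)
r,g,b=[im[...,i].astype(int) for i in range(3)]
print('px dish',im[251,293],'bench',im[270,300],'tray',im[215,310],'vial',im[260,347],im[245,249])
comps(((r-g)>12).astype(np.uint8),275,312,235,270,.0145,'dish')
comps(((r-g)>40).astype(np.uint8),240,258,236,254,.031,'red')
comps((V>200).astype(np.uint8),340,355,252,268,.031,'white')
comps(((b-r)>12).astype(np.uint8),235,362,175,240,.01,'tray')
c=im[175:275,235:365];cv2.imwrite('pics/crop1.png',cv2.resize(c,None,fx=6,fy=6,interpolation=cv2.INTER_CUBIC)[:,:,::-1])
E
```

```text
px dish [221 210 202] bench [137 133 122] tray [181 187 199] vial [213 211 202] [170  54  48]
dish [292.5215311  249.74162679] [284 242  18  18 209] [0.4844 0.0332 0.0145] [[0.4825, 0.0672], [0.5162, 0.0332], [0.482, -0.0006], [0.4484, 0.0334]]
red [248.         245.29166667] [246 243   5   6  24] [0.4968 0.1564 0.031 ] [[0.5033, 0.1621], [0.5032, 0.1509], [0.4892, 0.1508], [0.4893, 0.162]]
white [346.71428571 260.        ] [346 259   3   3   7] [ 0.4538 -0.1187  0.031 ] [[0.4565, -0.1167], [0.4565, -0.1223], [0.451, -0.1222], [0.451, -0.1167]]
tray [303.98844821 212.46630728] [ 246  192  103   41 2597] [0.5907 0.0007 0.01  ] [[0.5743, 0.1668], [0.6609, 0.1549], [0.6174, -0.1285], [0.5314, -0.1154]]
```

View pics/crop1.png

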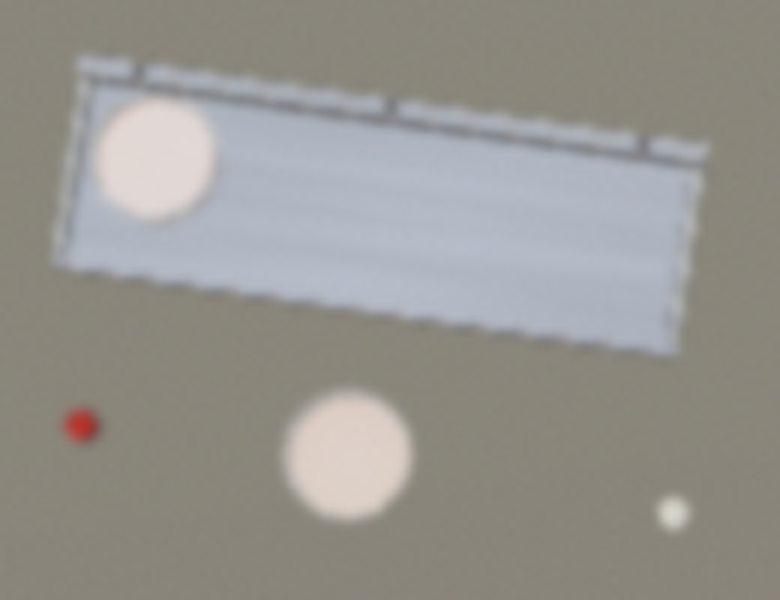

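The crop (6x, offset 235,175) puts the dish at (348,455). The tray's front edge runs from (55,265) to (676,354), the rail's front line from (90,78) to (695,163), and the turned dish is at (155,158).

```bash
cat >> h.py <<'E'
def plan(p0,yaw0,p1,yaw1,n):
    "straight path in n rows -> travel (fractions), twist"
    p0,p1=np.array(p0),np.array(p1);d=(p1-p0)/n;dy=(yaw1-yaw0)/n
    for i in range(n):
        y=yaw0+dy*i;ym=y
        x=np.array([np.cos(y),np.sin(y),0]);yy=np.array([np.sin(y),-np.cos(y),0])
        print([round(float(v)/.6,4) for v in (d@x,d@yy,-d[2])],'tw',round(-np.degrees(dy)/8,3))
E
python3 - <<'E'
from h import *
f=optics.grab_frame('top')
q=lambda u,v,z:ray(f,235+u/6-.4,175+v/6-.4,z)
d=q(348,455,.0145);a=q(55,265,.01);b=q(676,354,.01);r1=q(90,78,.01);r2=q(695,163,.01);o=q(155,158,.0245)
print(d,a,b,r1,r2,o)
ty=(a-b)/np.linalg.norm(a-b);yaw=np.arctan2(-ty[0],ty[1]);tx=np.array([np.cos(yaw),np.sin(yaw),0]);
ty=np.array([-tx[1],tx[0],0])
print('len',np.linalg.norm(a-b),'yaw',np.degrees(yaw),np.degrees(np.arctan2(-(r1-r2)[0],(r1-r2)[1])))
m=(a+b)/2; C=m+.05*tx;C[2]=0;print('C',C,'other',(o-C)@tx,(o-C)@ty,'rail',(r1-C)@tx,(r2-C)@tx,'dish',(d-C)@tx,(d-C)@ty)
s=status.get_state();x=R.from_quat(s['orientation']).apply([1,0,0]);y0=np.arctan2(x[1],x[0]);print(np.degrees(y0),R.from_quat(s['orientation']).as_matrix().round(3))
t=d-tx*.075;t[2]=.13;print('target',t)
plan(s['ee_pos'],y0,t,yaw,15)
E
```

```text
[0.48243041 0.0330197  0.0145    ] [0.5741286  0.17254482 0.01      ] [ 0.52929147 -0.12178885  0.01      ] [0.66377675 0.15624278 0.01      ] [ 0.62017504 -0.13172588  0.01      ] [0.62258452 0.12289897 0.0245    ]
len 0.2977291978391733 yaw -8.661527178328253 -8.609831815045446
C [0.6011398  0.01784813 0.        ] other 0.005379803463597317 0.10708226910955045 rail 0.04108077258736607 0.0413435548808607 dish -0.11964033131177067 -0.002878738817750989
26.85735496352904 [[ 0.892  0.452 -0.001]
 [ 0.452 -0.892  0.001]
 [ 0.    -0.001 -1.   ]]
target [0.40828576 0.04431448 0.13      ]
[0.0427, -0.0505, 0.0097] tw 0.296
[0.0406, -0.0523, 0.0097] tw 0.296
[0.0384, -0.0539, 0.0097] tw 0.296
[0.0361, -0.0554, 0.0097] tw 0.296
[0.0338, -0.0569, 0.0097] tw 0.296
[0.0314, -0.0582, 0.0097] tw 0.296
[0.029, -0.0595, 0.0097] tw 0.296
[0.0265, -0.0606, 0.0097] tw 0.296
[0.024, -0.0617, 0.0097] tw 0.296
[0.0214, -0.0626, 0.0097] tw 0.296
[0.0188, -0.0634, 0.0097] tw 0.296
[0.0162, -0.0642, 0.0097] tw 0.296
[0.0135, -0.0648, 0.0097] tw 0.296
[0.0108, -0.0653, 0.0097] tw 0.296
[0.0081, -0.0657, 0.0097] tw 0.296
```

{"name": "step_arm", "arguments": {"travel": [[0.0427, -0.0505, 0.0097], [0.0406, -0.0523, 0.0097], [0.0384, -0.0539, 0.0097], [0.0361, -0.0554, 0.0097], [0.0338, -0.0569, 0.0097]], "twist": [0.296, 0.296, 0.296, 0.296, 0.296], "hand": [0.4, 0.4, 0.4, 0.4, 0.4]}}

```text
clock: 0.82
ee_pos: [0.317, -0.3408, 0.1881]
orientation: [0.992, 0.13, 0.0, -0.0]
force: [0.4, -0.1, 0.2]
finger_gap: 0.0254
grip_force: 0.0
```

{"name": "step_arm", "arguments": {"travel": [[0.0314, -0.0582, 0.0097], [0.029, -0.0595, 0.0097], [0.0265, -0.0606, 0.0097], [0.024, -0.0617, 0.0097], [0.0214, -0.0626, 0.0097]], "twist": [0.296, 0.296, 0.296, 0.296, 0.296], "hand": [0.4, 0.4, 0.4, 0.4, 0.4]}}

```text
clock: 1.45
ee_pos: [0.3627, -0.1477, 0.1591]
orientation: [1.0, 0.027, 0.0, 0.0]
force: [0.0, -0.0, -0.1]
finger_gap: 0.0256
grip_force: 0.0
```

{"name": "step_arm", "arguments": {"travel": [[0.0188, -0.0634, 0.0097], [0.0162, -0.0642, 0.0097], [0.0135, -0.0648, 0.0097], [0.0108, -0.0653, 0.0097], [0.0081, -0.0657, 0.0097]], "twist": [0.296, 0.296, 0.296, 0.296, 0.296], "hand": [0.4, 0.4, 0.4, 0.4, 0.4]}}

```text
clock: 2.08
ee_pos: [0.4085, 0.0455, 0.1301]
orientation: [0.997, -0.076, 0.0, 0.0]
force: [0.6, -0.7, 0.2]
finger_gap: 0.0256
grip_force: 0.0
```

```bash
cat >> h.py <<'E'
C=np.array([.6011,.0178,0]);TY=np.radians(-8.65);tx=np.array([np.cos(TY),np.sin(TY),0]);ty=np.array([-tx[1],tx[0],0])
def st():
    s=status.get_state();p=np.array(s['ee_pos']);x=R.from_quat(s['orientation']).apply([1,0,0]);yaw=np.arctan2(x[1],x[0])
    F=np.array(s['force'])
    print('t',round(s['clock'],2),'tray xy',((p-C)@tx*1e3).round(1),((p-C)@ty*1e3).round(1),'z',(p[2]*1e3).round(1),'yaw',np.degrees(yaw).round(2),'gap',round(s['finger_gap'],4),'F',[round(float(v),2) for v in (F@tx,F@ty,F[2])])
    return p,yaw
E
python3 -c "
from h import *
p,y=st()
f=optics.grab_frame('wrist');cv2.imwrite('pics/w1.png',f['frame'][:,:,::-1])"
```

```text
t 2.08 tray xy -194.6 -1.5 z 130.1 yaw -8.73 gap 0.0256 F [0.67, -0.61, 0.18]
```

View pics/w1.png

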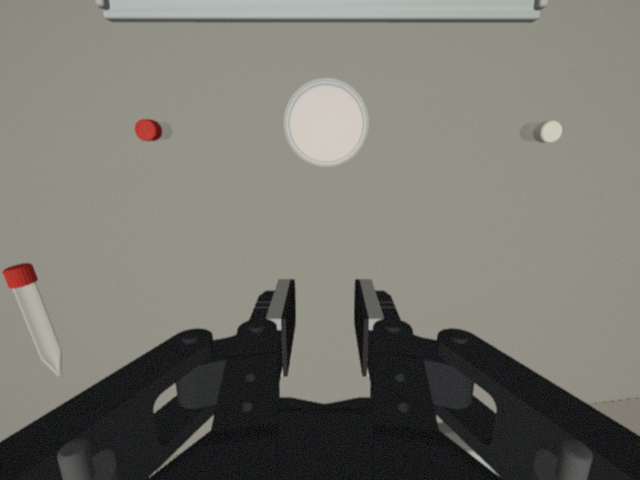

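{"name": "step_arm", "arguments": {"travel": [[0, 0, 0.06], [0, 0, 0.06], [0, 0, 0.035], [0, 0, 0.0165], [0, 0.0015, 0]], "twist": [0, 0, 0, 0, 0], "hand": [0.4, 0.4, 0.4, 0.4, 0.4]}}

```text
clock: 2.75
ee_pos: [0.408, 0.0432, 0.0272]
orientation: [0.997, -0.075, -0.0, 0.0]
force: [-0.2, 0.2, 0.5]
finger_gap: 0.0256
grip_force: 0.0
```

{"name": "step_arm", "arguments": {"travel": [[0.025, 0, 0], [0.025, 0, 0], [0.02, 0, 0], [0.02, 0, 0], [0, 0, 0]], "twist": [0, 0, 0, 0, 0], "hand": [0.4, 0.4, 0.4, 0.4, 0.4]}}

```text
clock: 3.38
ee_pos: [0.4623, 0.035, 0.0276]
orientation: [0.997, -0.076, 0.0, 0.0]
force: [-0.6, -0.3, -0.5]
finger_gap: 0.0256
grip_force: 0.0
```

```bash
python3 -c "
from h import *
p,y=st()
f=optics.grab_frame('wrist');g=optics.grab_frame('side')
a=f['frame'][:,120:520]
u,v=proj(g,[C-tx*.07])[0].astype(int);b=cv2.resize(g['frame'][v-50:v+50,u-40:u+40],(384,480),interpolation=2)
cv2.imwrite('pics/w2.png',np.hstack([a,b])[:,:,::-1])"
```

```text
t 3.38 tray xy -139.8 -3.8 z 27.6 yaw -8.67 gap 0.0256 F [-0.55, -0.43, -0.54]
```

View pics/w2.png

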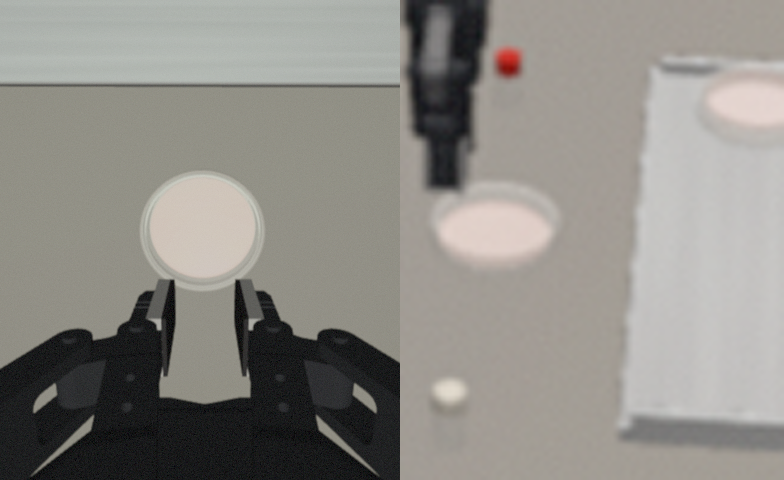

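The dish sits centred against both fingertips at (203,230) in the wrist view, and the tray edge is at row 85. I'll push on until it makes contact.

{"name": "step_arm", "arguments": {"travel": [[0.01, 0, 0], [0.01, 0, 0], [0.008, 0, 0], [0.004, 0, 0], [0.0, 0, 0]], "twist": [0, 0, 0, 0, 0], "hand": [0.4, 0.4, 0.4, 0.4, 0.4]}}

```text
clock: 4.1
ee_pos: [0.4807, 0.0323, 0.0273]
orientation: [0.997, -0.076, -0.0, 0.0]
force: [0.8, -1.0, 1.2]
finger_gap: 0.0255
grip_force: 0.0
```

{"name": "step_arm", "arguments": {"travel": [[0.003, 0, 0], [0.002, 0, 0], [0.002, 0, 0], [0.0, 0, 0], [0.0, 0, 0]], "twist": [0, 0, 0, 0, 0], "hand": [0.4, 0.4, 0.4, 0.4, 0.4]}}

```text
clock: 4.72
ee_pos: [0.4848, 0.0317, 0.0274]
orientation: [0.997, -0.075, -0.0, -0.0]
force: [-0.4, -0.4, -0.3]
finger_gap: 0.0253
grip_force: 0.0
```

```bash
python3 -c "
from h import *
st()"
```

```text
t 4.72 tray xy -117.1 -3.8 z 27.4 yaw -8.66 gap 0.0253 F [-0.31, -0.48, -0.3]
```

{"name": "step_arm", "arguments": {"travel": [[0.0025, 0, 0], [0.0, 0, 0], [0.0025, 0, 0], [0.0, 0, 0], [0.0, 0, 0]], "twist": [0, 0, 0, 0, 0], "hand": [0.4, 0.4, 0.4, 0.4, 0.4]}}

```text
clock: 5.35
ee_pos: [0.4878, 0.0312, 0.0274]
orientation: [0.997, -0.075, -0.0, -0.0]
force: [-0.1, 0.6, -0.0]
finger_gap: 0.0255
grip_force: 0.0
```

```bash
python3 -c "
from h import *
st()"
```

```text
t 5.35 tray xy -114.1 -3.8 z 27.4 yaw -8.66 gap 0.0255 F [-0.16, 0.55, -0.03]
```

{"name": "step_arm", "arguments": {"travel": [[0.003, 0, 0], [0.0, 0, 0], [0.003, 0, 0], [0.0, 0, 0], [0.0, 0, 0]], "twist": [0, 0, 0, 0, 0], "hand": [0.4, 0.4, 0.4, 0.4, 0.4]}}

```text
clock: 5.98
ee_pos: [0.4913, 0.0307, 0.0274]
orientation: [0.997, -0.076, -0.0, -0.0]
force: [0.3, 0.7, 1.1]
finger_gap: 0.0255
grip_force: 0.0
```

```bash
python3 -c "
from h import *
st()
f=optics.grab_frame('wrist');g=optics.grab_frame('side')
a=f['frame'][:,120:520]
u,v=proj(g,[C-tx*.07])[0].astype(int);b=cv2.resize(g['frame'][v-50:v+50,u-40:u+40],(384,480),interpolation=2)
cv2.imwrite('pics/w3.png',np.hstack([a,b])[:,:,::-1])"
```

```text
t 5.97 tray xy -110.4 -3.8 z 27.4 yaw -8.66 gap 0.0255 F [0.18, 0.69, 1.1]
```

View pics/w3.png

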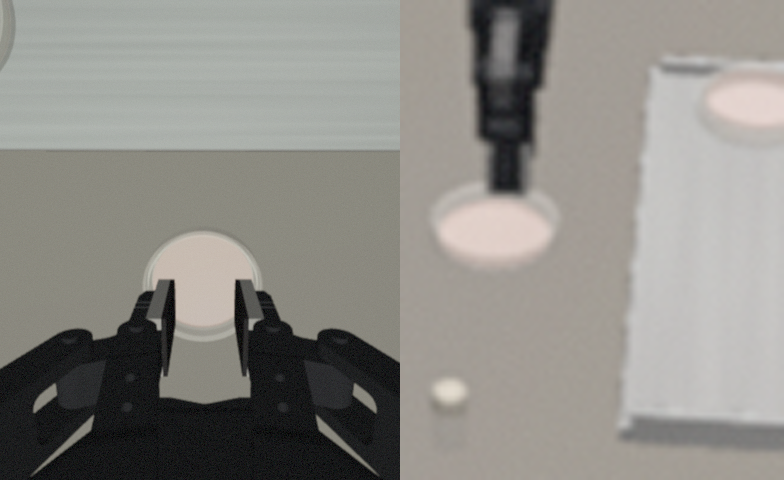

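The dish has not moved. It is at (203,285) in the wrist view, and the fingertips are passing above it, so they stand higher than I assumed. I'll measure tip height from the side view.

```bash
python3 -c "
from h import *
g=optics.grab_frame('side')
u,v=proj(g,[C-tx*.07])[0].astype(int)
print('tip px',u-40+107/4.8,v-50+192/4.8)
for yo in (-13,-18):
  for z in (0,.005,.01,.015,.02,.025): print(yo,z,proj(g,[C-tx*.1104+ty*(-.0038+yo/1000)+[0,0,z]])[0].round(1))
"
```

```text
tip px 304.2916666666667 219.0
-13 0 [304.4 232.4]
-13 0.005 [304.4 230.7]
-13 0.01 [304.4 229. ]
-13 0.015 [304.5 227.2]
-13 0.02 [304.5 225.5]
-13 0.025 [304.5 223.7]
-18 0 [304.2 233.7]
-18 0.005 [304.2 232. ]
-18 0.01 [304.3 230.2]
-18 0.015 [304.3 228.5]
-18 0.02 [304.3 226.7]
-18 0.025 [304.3 225. ]
```

{"name": "step_arm", "arguments": {"travel": [[-0.04, 0, 0], [-0.06, 0, 0], [-0.02, 0, 0], [0, 0, 0], [0.0, 0, 0]], "twist": [0, 0, 0, 0, 0], "hand": [0.4, 0.4, 0.4, 0.4, 0.4]}}

```text
clock: 6.75
ee_pos: [0.4211, 0.0414, 0.0278]
orientation: [0.997, -0.076, 0.001, -0.0]
force: [0.2, 0.3, -0.2]
finger_gap: 0.0254
grip_force: 0.0
```

{"name": "step_arm", "arguments": {"travel": [[0, 0, 0.004], [0, 0, 0.004], [0, 0, 0.004], [0, 0, 0], [0.0, 0, 0]], "twist": [0, 0, 0, 0, 0], "hand": [0.4, 0.4, 0.4, 0.4, 0.4]}}

```text
clock: 7.38
ee_pos: [0.4202, 0.0415, 0.0202]
orientation: [0.997, -0.076, -0.0, -0.0]
force: [-0.0, 0.0, -0.7]
finger_gap: 0.0253
grip_force: 0.0
```

```bash
python3 -c "
from h import *
p,y=st()
g=optics.grab_frame('side');im=g['frame']
u,v=proj(g,[p-[0,0,p[2]]])[0].round().astype(int);print(u,v)
print(im[v-25:v+6,u-8:u+9:2].mean(2).astype(int))
for z in (0,.01,.02,.03,.04): print(z,proj(g,[p-ty*.014-[0,0,p[2]-z]])[0].round(1))
"
```

```text
t 7.38 tray xy -182.4 -3.8 z 20.2 yaw -8.66 gap 0.0253 F [-0.05, 0.03, -0.73]
275 227
[[ 31  44  43  31  28  27 116 158 155]
 [ 27  34  29  30  25  32 115 158 155]
 [ 26  36  42  36  27  33 117 155 156]
 [ 31  55  55  49  30  30 114 157 156]
 [ 33  58  57  51  33  30 109 156 157]
 [ 30  41  44  42  28  37 106 155 156]
 [ 53  35  29  34  29  51 100 155 156]
 [105  55  30  32  46  73  97 155 156]
 [140  76  34  39  59  86  99 156 156]
 [147  82  37  38  65  91 106 156 154]
 [149  89  38  36  66  95 128 155 155]
 [150  94  30  40  67 106 148 156 155]
 [151  94  33  32  65 111 155 155 157]
 [152  96  32  37  64 112 156 156 154]
 [151  96  31  36  64 111 153 156 156]
 [150  91  32  36  64 111 155 156 156]
 [152  94  39  33  60 120 154 156 155]
 [155 115  69  64  81 128 156 154 156]
 [155 141 119 119 119 144 154 155 156]
 [157 153 149 148 148 156 155 155 156]
 [155 155 156 158 156 155 156 157 155]
 [154 153 156 156 156 158 155 155 155]
 [155 153 156 154 156 156 156 155 156]
 [155 156 155 157 155 155 156 155 157]
 [155 155 155 155 155 156 155 155 156]
 [156 155 155 154 157 156 156 156 156]
 [156 156 155 156 156 155 156 155 155]
 [153 156 156 156 156 156 154 156 157]
 [157 155 156 155 155 155 155 156 154]
 [157 157 155 154 156 156 157 156 156]
 [155 156 155 156 155 156 156 154 156]]
0 [273.7 230.8]
0.01 [273.6 227.4]
0.02 [273.6 223.9]
0.03 [273.5 220.4]
0.04 [273.4 216.8]
```

{"name": "step_arm", "arguments": {"travel": [[0, 0, 0.005], [0, 0, 0.005], [0, 0, 0.005], [0, 0, 0], [0.0, 0, 0]], "twist": [0, 0, 0, 0, 0], "hand": [0.4, 0.4, 0.4, 0.4, 0.4]}}

```text
clock: 8.05
ee_pos: [0.4202, 0.0415, 0.0112]
orientation: [0.997, -0.075, 0.0, -0.0]
force: [0.4, 0.2, 0.4]
finger_gap: 0.0255
grip_force: 0.0
```

```bash
cat >> h.py <<'E'
def tip(save=None):
    p,y=st();g=optics.grab_frame('side');im=g['frame'].mean(2)
    u,v=proj(g,[p-ty*.014-[0,0,p[2]]])[0];a=int(round(u))
    col=im[int(v)-25:int(v)+6,a-5:a+4].min(1);print('side tip row',int(v)-25+np.nonzero(col<90)[0].max()+.5,'ground',v.round(1))
E
python3 -c "
from h import *
tip()"
```

```text
t 8.05 tray xy -182.4 -3.8 z 11.2 yaw -8.66 gap 0.0255 F [0.38, 0.24, 0.36]
side tip row 222.5 ground 230.8
```

{"name": "step_arm", "arguments": {"travel": [[0, 0, 0.004], [0, 0, 0.004], [0, 0, 0.004], [0, 0, 0.003], [0.0, 0, 0]], "twist": [0, 0, 0, 0, 0], "hand": [0.4, 0.4, 0.4, 0.4, 0.4]}}

```text
clock: 8.72
ee_pos: [0.42, 0.0415, 0.002]
orientation: [0.997, -0.076, -0.0, 0.0]
force: [-0.4, -0.4, -0.4]
finger_gap: 0.0257
grip_force: 0.0
```

```bash
python3 -c "
from h import *
tip()
f=optics.grab_frame('wrist');g=optics.grab_frame('side')
a=f['frame'][:,120:520]
u,v=proj(g,[C-tx*.12])[0].astype(int);b=cv2.resize(g['frame'][v-50:v+50,u-40:u+40],(384,480),interpolation=2)
cv2.imwrite('pics/w4.png',np.hstack([a,b])[:,:,::-1])"
```

```text
t 8.72 tray xy -182.6 -3.8 z 2.0 yaw -8.66 gap 0.0257 F [-0.38, -0.47, -0.41]
side tip row 225.5 ground 230.8
```

View pics/w4.png

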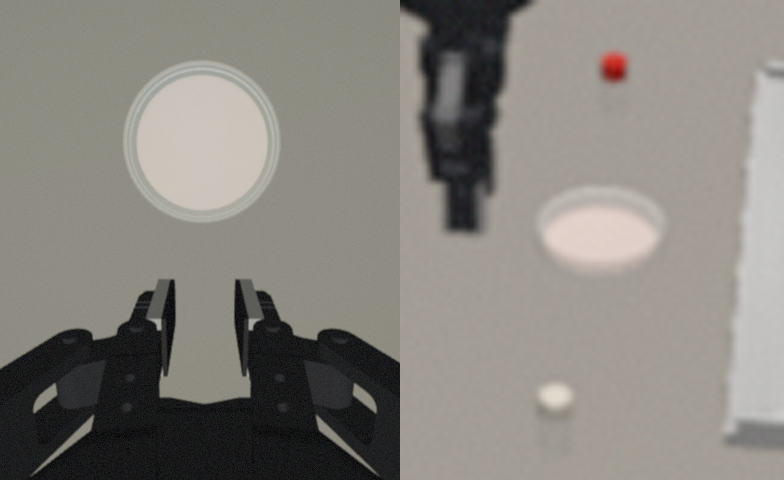

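The side view shows the fingertips at (460,232), still above the bench, and the dish untouched at (600,230). I'll keep lowering slowly while watching the force.

{"name": "step_arm", "arguments": {"travel": [[0, 0, 0.005], [0, 0, 0.005], [0, 0, 0.005], [0, 0, 0.0], [0.0, 0, 0]], "twist": [0, 0, 0, 0, 0], "hand": [0.4, 0.4, 0.4, 0.4, 0.4]}}

```text
clock: 9.5
ee_pos: [0.4202, 0.0415, -0.0068]
orientation: [0.997, -0.076, 0.0, -0.0]
force: [0.2, -0.2, 0.8]
finger_gap: 0.0257
grip_force: 0.0
```

{"name": "step_arm", "arguments": {"travel": [[0, 0, 0.004], [0, 0, 0], [0, 0, 0.003], [0, 0, 0.0], [0.0, 0, 0]], "twist": [0, 0, 0, 0, 0], "hand": [0.4, 0.4, 0.4, 0.4, 0.4]}}

```text
clock: 10.12
ee_pos: [0.4202, 0.0415, -0.011]
orientation: [0.997, -0.075, 0.0, 0.0]
force: [-0.2, -0.1, 1.2]
finger_gap: 0.0257
grip_force: 0.0
```

```bash
python3 -c "
from h import *
tip()"
```

```text
t 10.12 tray xy -182.4 -3.8 z -11.0 yaw -8.66 gap 0.0257 F [-0.23, -0.1, 1.17]
side tip row 230.5 ground 230.8
```

{"name": "step_arm", "arguments": {"travel": [[0, 0, 0.002], [0, 0, 0], [0, 0, 0.0], [0, 0, 0.0], [0.0, 0, 0]], "twist": [0, 0, 0, 0, 0], "hand": [0.4, 0.4, 0.4, 0.4, 0.4]}}

```text
clock: 10.8
ee_pos: [0.4202, 0.0415, -0.0122]
orientation: [0.997, -0.075, 0.0, -0.0]
force: [0.5, 0.6, -0.2]
finger_gap: 0.026
grip_force: 0.0
```

{"name": "step_arm", "arguments": {"travel": [[0, 0, 0.002], [0, 0, 0], [0, 0, 0.0], [0, 0, 0.0], [0.0, 0, 0]], "twist": [0, 0, 0, 0, 0], "hand": [0.4, 0.4, 0.4, 0.4, 0.4]}}

```text
clock: 11.42
ee_pos: [0.4202, 0.0415, -0.0134]
orientation: [0.997, -0.076, 0.0, -0.0]
force: [0.9, -0.0, 0.2]
finger_gap: 0.0255
grip_force: 0.0
```

{"name": "step_arm", "arguments": {"travel": [[0, 0, 0.002], [0, 0, 0], [0, 0, 0.002], [0, 0, 0.0], [0.0, 0, 0]], "twist": [0, 0, 0, 0, 0], "hand": [0.4, 0.4, 0.4, 0.4, 0.4]}}

```text
clock: 12.05
ee_pos: [0.4204, 0.0415, -0.0138]
orientation: [0.997, -0.075, 0.0, 0.0]
force: [-6.3, -0.2, 13.2]
finger_gap: 0.0256
grip_force: 6.5
```

```bash
python3 -c "
from h import *
tip()
g=optics.grab_frame('side');im=g['frame'].astype(int)
m=((im[...,0]-im[...,1])>10).astype(np.uint8);n,l,s,c=cv2.connectedComponentsWithStats(m[200:250,270:330]);i=1+np.argmax(s[1:,4]);print(c[i]+[270,200],s[i],proj(g,[C-tx*.1196-ty*.003+[0,0,.008]]))"
```

```text
t 12.05 tray xy -182.2 -3.7 z -13.8 yaw -8.66 gap 0.0256 F [-6.19, -1.11, 13.21]
side tip row 231.5 ground 230.8
[301.23754789 227.25287356] [ 20  21  23  14 261] [[301.04441533 226.01202137]]
```

The bench contact is at TCP z ≈ -13.7 mm. I'll raise 2 mm and push.

{"name": "step_arm", "arguments": {"travel": [[0, 0, -0.007], [0.025, 0, 0], [0.02, 0, 0.0], [0.02, 0, 0.0], [0.0, 0, 0]], "twist": [0, 0, 0, 0, 0], "hand": [0.4, 0.4, 0.4, 0.4, 0.4]}}

```text
clock: 12.78
ee_pos: [0.4592, 0.0355, -0.0118]
orientation: [0.997, -0.076, -0.0, 0.0]
force: [0.1, -0.2, -0.2]
finger_gap: 0.0252
grip_force: 0.0
```

{"name": "step_arm", "arguments": {"travel": [[0.015, 0, 0], [0.01, 0, 0], [0.006, 0, 0.0], [0.004, 0, 0.0], [0.0, 0, 0]], "twist": [0, 0, 0, 0, 0], "hand": [0.4, 0.4, 0.4, 0.4, 0.4]}}

```text
clock: 13.4
ee_pos: [0.4795, 0.0324, -0.0116]
orientation: [0.997, -0.076, -0.0, -0.0]
force: [-1.0, 0.3, -0.3]
finger_gap: 0.0253
grip_force: 0.0
```

{"name": "step_arm", "arguments": {"travel": [[0.002, 0, 0], [0, 0, 0], [0.002, 0, 0.0], [0.0, 0, 0.0], [0.0, 0, 0]], "twist": [0, 0, 0, 0, 0], "hand": [0.4, 0.4, 0.4, 0.4, 0.4]}}

```text
clock: 14.02
ee_pos: [0.4819, 0.0321, -0.0116]
orientation: [0.997, -0.076, 0.0, -0.0]
force: [1.2, 0.5, 0.3]
finger_gap: 0.0255
grip_force: 0.0
```

```bash
cat >> h.py <<'E'
def look(name):
    st();f=optics.grab_frame('wrist');g=optics.grab_frame('side')
    u,v=proj(g,[C-tx*.05])[0].astype(int);b=cv2.resize(g['frame'][v-50:v+50,u-40:u+40],(384,480),interpolation=2)
    cv2.imwrite(name,np.hstack([f['frame'][:,120:520],b])[:,:,::-1])
def wd():
    "lid outline in the wrist image"
    f=optics.grab_frame('wrist');im=f['frame'].astype(int)
    m=((im[...,0]-im[...,2])>14).astype(np.uint8)
    n,l,s,c=cv2.connectedComponentsWithStats(m[:400,220:430]);i=1+np.argmax(s[1:,4]);print('pink',(c[i]+[220,0]).round(1),s[i])
E
python3 -c "
from h import *
look('pics/w5.png');wd()"
```

```text
t 14.03 tray xy -120.0 -3.8 z -11.6 yaw -8.66 gap 0.0255 F [1.07, 0.63, 0.35]
pink [326.8 210.6] [   39   145   136   133 14136]
```

View pics/w5.png

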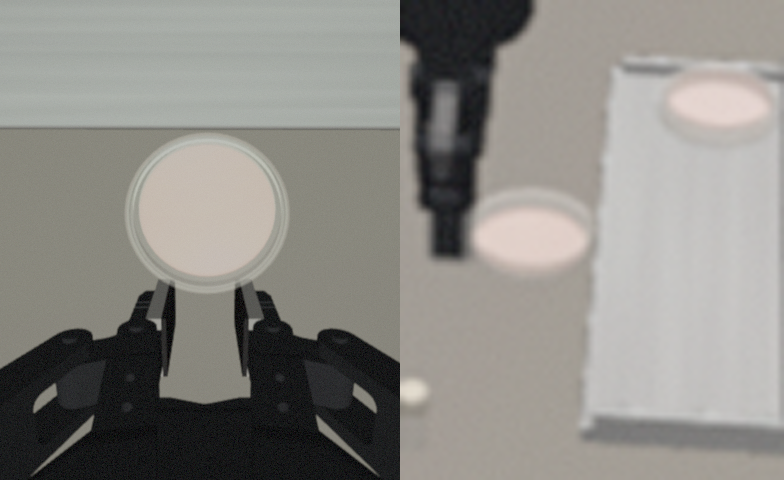

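The dish spans rows 133–292 in the wrist view, and the tray edge is at row 128, so the gap is about 2 mm. I'll press it home.

{"name": "step_arm", "arguments": {"travel": [[0.0025, 0, 0], [0.0025, 0, 0], [0.001, 0, 0.0], [0.0, 0, 0.0], [0.0, 0, 0]], "twist": [0, 0, 0, 0, 0], "hand": [0.4, 0.4, 0.4, 0.4, 0.4]}}

```text
clock: 14.8
ee_pos: [0.4841, 0.0318, -0.0118]
orientation: [0.997, -0.075, -0.002, -0.0]
force: [-6.7, 0.7, 4.3]
finger_gap: 0.0259
grip_force: 4.1
```

```bash
python3 -c "
from h import *
st();wd()"
```

```text
t 14.8 tray xy -117.8 -3.7 z -11.8 yaw -8.65 gap 0.0259 F [-6.68, -0.3, 4.31]
pink [326.9 212.1] [   39   146   137   133 14165]
```

{"name": "step_arm", "arguments": {"travel": [[0.002, 0, 0.0015], [0.001, 0, 0], [0.0, 0, -0.005], [0.0, 0, -0.006], [0.0, 0, -0.008]], "twist": [0, 0, 0, 0, 0], "hand": [0.4, 0.4, 0.4, 0.4, 0.4]}}

```text
clock: 15.48
ee_pos: [0.4849, 0.0316, -0.0024]
orientation: [0.997, -0.075, -0.003, 0.0]
force: [-5.0, 0.6, 0.4]
finger_gap: 0.0254
grip_force: 3.8
```

```bash
python3 -c "
from h import *
look('pics/w6.png');wd()"
```

```text
t 15.47 tray xy -117.0 -3.9 z -2.4 yaw -8.65 gap 0.0254 F [-5.06, -0.15, 0.43]
pink [348.6 238. ] [  49  152  123  127 1874]
```

View pics/w6.png

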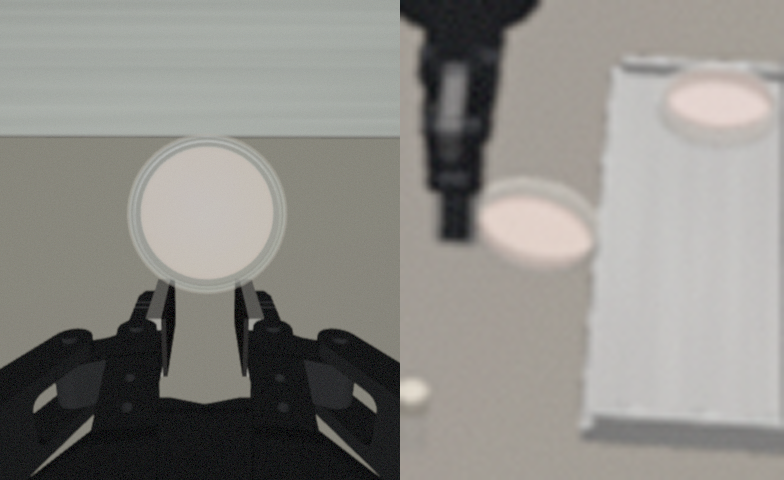

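The side view shows the dish tilting up, with its near rim following the fingertips and its far rim on the tray edge. I'll continue along the arc.

{"name": "step_arm", "arguments": {"travel": [[0.0015, 0, -0.008], [0.002, 0, -0.008], [0.003, 0, -0.008], [0.003, 0, -0.008], [0.003, 0, -0.005]], "twist": [0, 0, 0, 0, 0], "hand": [0.4, 0.4, 0.4, 0.4, 0.4]}}

```text
clock: 16.25
ee_pos: [0.4928, 0.0304, 0.0209]
orientation: [0.997, -0.075, -0.002, -0.0]
force: [-8.0, 1.0, 4.6]
finger_gap: 0.0258
grip_force: 5.5
```

```bash
python3 -c "
from h import *
st()
g=optics.grab_frame('side');im=g['frame'].astype(int)
u,v=proj(g,[C-tx*.08])[0].astype(int)
m=((im[...,0]-im[...,1])>10).astype(np.uint8)[v-40:v+20,u-30:u+25];n,l,s,c=cv2.connectedComponentsWithStats(m);i=1+np.argmax(s[1:,4])
print(s[i],cv2.fitEllipse(cv2.findContours((l==i).astype(np.uint8),0,1)[0][0]))"
```

```text
t 16.25 tray xy -108.9 -3.8 z 20.9 yaw -8.65 gap 0.0258 F [-8.02, -0.19, 4.57]
[ 23  25  20  18 228] ((32.12791061401367, 33.63835525512695), (11.436861038208008, 22.737089157104492), 132.18370056152344)
```

{"name": "step_arm", "arguments": {"travel": [[0.004, 0, -0.008], [0.005, 0, -0.008], [0.007, 0, -0.007], [0.008, 0, -0.006], [0.008, 0, -0.005]], "twist": [0, 0, 0, 0, 0], "hand": [0.4, 0.4, 0.4, 0.4, 0.4]}}

```text
clock: 16.92
ee_pos: [0.5142, 0.0271, 0.0428]
orientation: [0.997, -0.076, 0.001, 0.0]
force: [-5.0, 0.3, 7.2]
finger_gap: 0.0258
grip_force: 4.4
```

```bash
python3 -c "
from h import *
look('pics/w7.png')"
```

```text
t 16.93 tray xy -87.3 -3.9 z 42.8 yaw -8.67 gap 0.0258 F [-4.97, -0.45, 7.18]
```

View pics/w7.png

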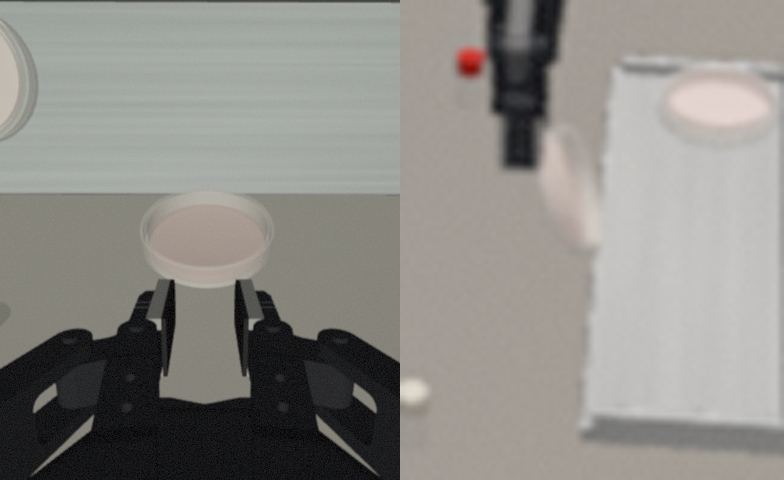

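The side view shows the dish standing steeply, at about 65–70°, between the fingertips at (520,165) and the tray edge at (595,240). Now I'll push it forward and over.

{"name": "step_arm", "arguments": {"travel": [[0.009, 0, -0.002], [0.009, 0, -0.001], [0.008, 0, 0], [0.008, 0, 0], [0.008, 0, 0]], "twist": [0, 0, 0, 0, 0], "hand": [0.4, 0.4, 0.4, 0.4, 0.4]}}

```text
clock: 17.65
ee_pos: [0.5394, 0.0233, 0.0435]
orientation: [0.997, -0.076, 0.001, -0.0]
force: [0.5, 1.0, 0.6]
finger_gap: 0.0256
grip_force: 0.0
```

```bash
cat >> h.py <<'E'
def sd():
    st();g=optics.grab_frame('side');im=g['frame'].astype(int)
    u,v=proj(g,[C-tx*.04])[0].astype(int);y0,x0=v-45,u-35
    m=((im[...,0]-im[...,1])>9).astype(np.uint8)[y0:v+25,x0:u+40]
    other=proj(g,[C+tx*.007+ty*.108+[0,0,.02]])[0];print('other at',other.round(1))
    n,l,s,c=cv2.connectedComponentsWithStats(m)
    for i in range(1,n):
        if s[i,4]>25:
            cn=max(cv2.findContours((l==i).astype(np.uint8),0,1)[0],key=len);e=cv2.fitEllipse(cn) if len(cn)>5 else None
            w=ray(g,*(c[i]+[x0,y0]),.022)-C
            print((c[i]+[x0,y0]).round(1),s[i][2:],e and [np.round(q,1) for q in e[1:]],'tray xy if z22:',(w@tx*1e3).round(1),(w@ty*1e3).round(1))
E
python3 -c "
from h import *
sd()"
```

```text
t 17.65 tray xy -61.8 -3.8 z 43.5 yaw -8.67 gap 0.0256 F [0.35, 1.03, 0.57]
other at [355.9 199.2]
[304.  191.5] [ 7  8 52] [array([6.7, 7.9]), np.float64(0.0)] tray xy if z22: -124.2 127.1
[356.  199.4] [ 21  12 214] [array([11.5, 21.2]), np.float64(94.8)] tray xy if z22: 7.1 104.0
```

```bash
cat >> h.py <<'E'
def dif(name,ref):
    f=optics.grab_frame(name);a=f['frame'].astype(int);b=cv2.imread(ref)[:,:,::-1].astype(int)
    m=((np.abs(a-b).sum(2)>24)).astype(np.uint8);return f,a,m
E
python3 -c "
from h import *
g,a,m=dif('side','pics/side0.png')
u,v=proj(g,[C-tx*.05])[0].astype(int);print(u,v)
for r in range(v-40,v+22,2):
    print(r,''.join(('#' if a[r,c].mean()<95 else 'p' if a[r,c,0]-a[r,c,1]>7 else '+' if m[r,c] else '.') for c in range(u-50,u+45)))
"
```

```text
330 229
189 .....................ppppppp..........+#####++++######++.p....pp...............................
191 .....................pp###pp..........++##############+........................................
193 .....................p#####p...........++############+...................pp.pp.................
195 ......................pppppp...........++###########+...............ppppppppppppppppp..........
197 .......................................++###########+.............ppppppppppppppppppppp........
199 .......................................++###########+............ppppppppppppppppppppppp.......
201 .......................................+############+.............pppppppppppppppppppppp.......
203 ........................................+##########++..............ppppppppppppppppppp.........
205 .........................................++#######++..+.................pppppppppppp...........
207 .........................................++#######++ppp+.......................................
209 .....................p...................++#######++ppp.................................
[... 1307 characters left out ...]

237 ....p..........................................................................................
239 ................................................p..............................................
241 .....................................p.........................................................
243 ....................................p..........................................................
245 ...............................................................................................
247 ...............................p.p.p...........................................................
249 ............................p.p................................................................
```

The text map shows the dish standing nearly upright at the tray edge (columns ~330–335), just ahead of the fingertips. I'll push it over.

{"name": "step_arm", "arguments": {"travel": [[0.01, 0, 0], [0.01, 0, 0], [0.012, 0, 0], [0.012, 0, 0], [0.0, 0, 0]], "twist": [0, 0, 0, 0, 0], "hand": [0.4, 0.4, 0.4, 0.4, 0.4]}}

```text
clock: 18.38
ee_pos: [0.5651, 0.0194, 0.0432]
orientation: [0.997, -0.076, -0.0, -0.0]
force: [-0.0, 0.1, 0.6]
finger_gap: 0.0256
grip_force: 0.0
```

```bash
cat >> h.py <<'E'
def mp():
    st();g,a,m=dif('side','pics/side0.png')
    u,v=proj(g,[C-tx*.05])[0].astype(int)
    for r in range(v-40,v+16,2):
        print(r,''.join(('#' if a[r,c].mean()<95 else 'p' if a[r,c,0]-a[r,c,1]>7 else '+' if m[r,c] else '.') for c in range(u-20,u+60)))
E
python3 -c "
from h import *
mp()"
```

```text
t 18.38 tray xy -35.9 -3.8 z 43.2 yaw -8.67 gap 0.0256 F [-0.03, 0.13, 0.58]
189 .........p..........+#####+++++#####+...........................................
191 ....................+###############+...........................................
193 .....................++#############+....p..pppp................................
195 ......................+##########++...ppppppppppppppppp.........................
197 ......................+##########++.ppppppppppppppppppppp.......................
199 .....................++##########++ppppppppppppppppppppppp......................
201 ....................p+############+.ppppppppppppppppppppp.......................
203 .....................++##########++...ppppppppppppppppppp.......................
205 .p....................++########++.......ppppppppppppp..........................
207 ..............p...p...++#######+++..............................................
209 ....................p.++#######++...............................................
211 ......................++#######++...............................................
213
[... 656 characters left out ...]
....................
229 ++++......p............+++++pppppppppppppppppppp++..............................
231 ++....p.p.pp............+++++++.pppppppppppp+.+++...............................
233 .....p...p.................+++++++++++++++++++++................................
235 .....p.....p....................++++++++++++....................................
237 .........p......................................................................
239 .........p....................................................................p.
241 p...............................................................................
243 ..p.............................................................................
```

The dish now lies flat, upside down on the tray, centred near (346,226) in the side view.

```bash
python3 -c "
from h import *
sd()"
```

```text
t 18.43 tray xy -36.2 -3.8 z 43.2 yaw -8.66 gap 0.0253 F [0.81, -0.16, -0.67]
other at [355.9 199.2]
[304.  191.4] [ 7  8 51] [array([6.7, 7.8]), np.float64(174.1)] tray xy if z22: -124.2 127.4
[356.1 199.4] [ 21  12 212] [array([11.4, 21. ]), np.float64(94.2)] tray xy if z22: 7.5 104.0
[346.6 224.7] [ 24  14 255] [array([12.9, 22.6]), np.float64(93.2)] tray xy if z22: -13.3 -6.4
```

{"name": "step_arm", "arguments": {"travel": [[-0.04, 0, 0], [-0.06, 0, 0], [0, 0, 0.04], [0, 0, 0.025], [0.0, 0, 0.005]], "twist": [0, 0, 0, 0, 0], "hand": [0.4, 0.4, 0.4, 0.4, 0.4]}}

```text
clock: 19.1
ee_pos: [0.5044, 0.0285, -0.0001]
orientation: [0.997, -0.076, -0.001, 0.0]
force: [0.0, 0.2, -0.3]
finger_gap: 0.0262
grip_force: 0.0
```

{"name": "step_arm", "arguments": {"travel": [[0.03, 0, 0], [0.03, 0, 0], [0.01, 0, 0], [0.01, 0, 0], [0.008, 0, 0]], "twist": [0, 0, 0, 0, 0], "hand": [0.4, 0.4, 0.4, 0.4, 0.4]}}

```text
clock: 19.73
ee_pos: [0.5576, 0.0206, 0.0013]
orientation: [0.997, -0.075, -0.0, -0.0]
force: [0.1, 0.4, 0.0]
finger_gap: 0.0256
grip_force: 0.2
```

{"name": "step_arm", "arguments": {"travel": [[0.006, 0, 0], [0.004, 0, 0], [0.004, 0, 0], [0, 0, 0], [0, 0, 0]], "twist": [0, 0, 0, 0, 0], "hand": [0.4, 0.4, 0.4, 0.4, 0.4]}}

```text
clock: 20.35
ee_pos: [0.5657, 0.0193, 0.0012]
orientation: [0.997, -0.075, -0.0, 0.0]
force: [0.0, 0.9, -0.9]
finger_gap: 0.0259
grip_force: 0.0
```

```bash
python3 -c "
from h import *
sd()"
```

```text
t 20.35 tray xy -35.2 -3.8 z 1.2 yaw -8.66 gap 0.0259 F [-0.13, 0.9, -0.88]
other at [355.9 199.2]
[304.  191.5] [ 7  8 52] [array([6.7, 7.9]), np.float64(0.0)] tray xy if z22: -124.2 127.1
[355.9 199.4] [ 22  12 218] [array([11.5, 21.6]), np.float64(93.3)] tray xy if z22: 7.0 104.0
[353.7 225.4] [ 24  14 264] [array([13.3, 22.9]), np.float64(94.9)] tray xy if z22: 3.3 -7.5
```

{"name": "step_arm", "arguments": {"travel": [[0.003, 0, 0], [0.003, 0, 0], [0.002, 0, 0], [0.002, 0, 0], [0, 0, 0]], "twist": [0, 0, 0, 0, 0], "hand": [0.4, 0.4, 0.4, 0.4, 0.4]}}

```text
clock: 21.02
ee_pos: [0.5718, 0.0184, 0.0013]
orientation: [0.997, -0.076, 0.0, -0.0]
force: [-0.1, -0.4, -0.8]
finger_gap: 0.0257
grip_force: 0.0
```

```bash
python3 -c "
from h import *
sd()"
```

```text
t 21.02 tray xy -29.0 -3.8 z 1.3 yaw -8.66 gap 0.0257 F [0.0, -0.4, -0.8]
other at [355.9 199.2]
[304.  191.5] [ 7  8 52] [array([6.7, 7.9]), np.float64(0.0)] tray xy if z22: -124.2 127.1
[356.9 199.6] [ 19  12 195] [array([11.7, 19.1]), np.float64(92.9)] tray xy if z22: 9.3 103.7
[356.1 225.6] [ 23  14 260] [array([13.2, 22.6]), np.float64(94.0)] tray xy if z22: 8.9 -7.6
```

{"name": "step_arm", "arguments": {"travel": [[0.002, 0, 0], [0, 0, 0], [0.002, 0, 0], [0, 0, 0], [0, 0, 0]], "twist": [0, 0, 0, 0, 0], "hand": [0.4, 0.4, 0.4, 0.4, 0.4]}}

```text
clock: 21.7
ee_pos: [0.5728, 0.0183, 0.001]
orientation: [0.997, -0.075, -0.002, -0.0]
force: [-7.5, 1.2, 2.9]
finger_gap: 0.0257
grip_force: 3.2
```

The force reading shows the dish is against the rail. I'll back off and lift clear.

{"name": "step_arm", "arguments": {"travel": [[-0.005, 0, 0], [-0.03, 0, 0], [-0.06, 0, -0.01], [0, 0, -0.08], [0, 0, -0.08]], "twist": [0, 0, 0, 0, 0], "hand": [0.4, 0.4, 0.4, 0.4, 0.4]}}

```text
clock: 22.32
ee_pos: [0.517, 0.0267, 0.1037]
orientation: [0.997, -0.075, -0.0, 0.0]
force: [0.5, 0.4, 0.3]
finger_gap: 0.0257
grip_force: 0.0
```

{"name": "step_arm", "arguments": {"travel": [[0, 0, 0], [0, 0, 0], [0, 0, 0], [0, 0, 0], [0, 0, 0]], "twist": [0, 0, 0, 0, 0], "hand": [0.4, 0.4, 0.4, 0.4, 0.4]}}

```text
clock: 22.95
ee_pos: [0.5174, 0.0266, 0.1025]
orientation: [0.997, -0.075, -0.001, 0.0]
force: [0.4, -0.4, -0.6]
finger_gap: 0.0255
grip_force: 0.0
```

```bash
python3 -c "
from h import *
sd()
print(job.finish_job())"
```

```text
t 22.95 tray xy -84.0 -3.9 z 102.5 yaw -8.66 gap 0.0255 F [0.44, -0.37, -0.56]
other at [355.9 199.2]
[304.  191.5] [ 7  8 52] [array([6.7, 7.9]), np.float64(0.0)] tray xy if z22: -124.2 127.1
[356.1 199.5] [ 22  12 217] [array([11.6, 21.4]), np.float64(94.0)] tray xy if z22: 7.3 103.9
[356.2 225.5] [ 24  14 263] [array([13.3, 22.7]), np.float64(93.7)] tray xy if z22: 9.0 -7.5
the job is handed in; nothing more can be done
None
```

The dish was tipped over the tray edge and lies lid down against the rail (measured at tray x ≈ 9 mm, y ≈ -8 mm), with the arm clear; I handed the job in at about 23 s, and no verdict was returned.

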